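Rap two wax bars out of a turn-over mould

TASK

Knock the two polishing-wax bars out of the hinged mould: swing the mould over by its handle, keeping it in hand until it is nearly face down, then rap it smartly down on its rapping blocks, as often as needed, until both bars have dropped into the shallow tray below. Do not touch the bars with the gripper. Leave the mould lying face down, let go, with both bars lying in the tray.

Things in the scene. Friction and masses are not known exactly. Their poses are not given: they have to be found in the camera images.
- mould (a joint): Hinge (rad) of the aluminium two-cavity mould, 156 x 70 x 31 mm, with a wooden loop handle (the loose mould without handle is not meant). 0 = cavities up on its rests (start); grows as the handle is lifted and swung over; 1.57 = upright; 3.14 = face down, stopped hard by two dark rapping blocks. It swings almost freely, weighs 0.4 kg, and falls by its own weight on either side of upright.
- mould_hinge (a point): Middle of the hinge axis, fixed on the plywood stand, 50 mm above the bench. x lies along the hinge axis; y is level and points to where the handle lies at the start; z is up. The steel catch tray (inside 168 mm in x, 122 mm in y, rim 12 mm above its floor) lies on the other side: its centre at y = -80 mm, its floor 38 mm below the hinge. The stand's place and yaw (up to 0.3 rad) vary.
- mould_handle (a point): Centre of the handle grip: a round bar 12 mm thick, 92 mm free between its end arms, parallel to the hinge axis, 175 mm from it, 50 mm above the bench at both ends of the swing, with 60 mm free between bar and mould. At joint angle q it is at y = 175 cos q, z = 175 sin q mm from mould_hinge. It turns between the fingers, so a gripper may keep pointing down all through the swing.
- bar1_center (a point): Centre of one wax bar (not the one lying loose on the bench), a rectangular block 40 x 50 x 22 mm, 45 g, lying 22 mm high in the mould, its top 5 mm below the rim. It starts in the cavity 34 mm from the mould's middle on the -x side, 80 mm from the hinge axis. Springy lips keep it in when the mould is turned over or set down softly; freed by a sharp knock, it drops about 40 mm to the tray floor.
- bar2_center (a point): Centre of the second wax bar, the same, in the cavity on the +x side. A knock frees the bars if the handle still moves at about 0.5 m/s when the blocks stop it, or if the handle is let go and falls from 30 mm or higher; a motion that slows to a halt at the blocks is too soft, and soft knocks do not add up.
There are look-alikes about, which are no part of the job. Leave any pink or turquoise look-alike of the part that bears bar2_center alone.

How it is judged:
By the outcome, as a careful person would: the job done as asked, in the order asked, and still so for the second after the job is handed in, with the robot touching nothing.
It also fails if it takes over 38 s, if anything falls off the work surface, if the arm or the gripper's body presses on something with over 40 N, if the wrist force passes 120 N, or if a joint passes its speed limit or range.

ROBOT

A 6-joint arm with a two-finger parallel gripper is mounted at the origin on the work surface. World frame = base frame: x ahead of the robot, y to its left, z up, the work surface at z = 0. Lengths are in m, angles in degrees, forces in N, time in s.
With the tool pointing down it reaches from about 0.25 to 0.725 m from the base axis. Payload 9.7 kg.
Tool frame: the origin (TCP) lies midway between the tips of the shut fingers; the grasp point (between the pads) lies 19 mm behind it; x points along the fingers, y is the direction in which the jaws open and shut, and the axes are right-handed (so a half turn about x gives the same grasp; the last joint's range is limited). The gripper opens to 85 mm and grips with 20 to 120 N. Pads are 22 mm wide; open, the fingers measure 114 mm over their backs; the gripper's body (76 mm by 85 mm) begins 54 mm behind the grasp point. The pads swing forward as they close: fully open they stand 13 mm farther back than shut.
Start: joints at [72.365, 4.979, 10.078, 95.1, 0, 90], TCP at [0.167, 0.524, 0.231] pointing down, gripper open.
Joint ranges: [-179.16, 179.16], [-48.56, 103.87], [-65.8, 70.77], [-126.05, 130.52], [-82.76, 87.17], [-180, 180]. Speed limits (degrees/s): [127.2, 127.2, 147.25, 180, 180, 180].

INTERFACE

Orientations are given as [roll, pitch, yaw] about the fixed x, y, z axes, in that order (R = Rz(yaw) Ry(pitch) Rx(roll)).
In Python, from workcell import bot, cams gives the robot as it stands.
- The arm moves only by the tool apply_moves, never from a script. Its argument "commands" is a list of rows, each a list of 5 numbers: the shift along the tool's x, y, z in m, then the turn about the tool's x in rad, then the opening, from -1 (shut) to 1 (fully open). In form: [[tx, ty, tz, roll, hand], ...]. A call has 1 to 12 rows; each row is the pose to reach, as a shift and turn from the pose measured when the call began, along the tool's axes at that moment; what a row does not reach only later rows make up. A row lasts 1/10 s, in which the tool goes at most 50 mm and 8.59 degrees, less where a joint would pass 70% of its speed; a pose out of reach is approached as far as the arm can. A call with a gripper value outside its range is refused whole. The fingers move at their own pace and stop on an object; "newtons" is the grip in N (left out, the last holds). Time passes only in rows, so rows that repeat a pose let the fingers close. It gives the time, the measured TCP pose, the force and the opening at its end, in the units of the state.
- bot.get_obs(): the state, without advancing time (a new reading comes with each control period).
- cams.camera(name): name is "scene" or "top" or "wrist"; returns a dict with "frame" (480x640x3 uint8, blue, green, red), "depth" (480x640 float32, m along the optical axis (not along the pixel's ray), 0 where there is no reading), "camera_matrix" (3x3 intrinsics, pixels), "R" (3x3) and "t" (3): a world point X has camera coordinates R X + t; the wrist camera has in their place "mount" (4x4, takes a point from camera to tool coordinates, whose origin is the TCP and whose axes are the tool frame's). Camera axes: x right, y down, z forward; pixel columns grow to the right and rows downward; lengths in m; the calibration is good to about 2 mm. A picture is of the moment at which its call begins: read the wrist's pose just before it.
- bot.job_done(): hands the job in, once; it reports no verdict.
Trained networks look in the newest picture that a camera, given by its name, has taken for a name from the list of things; names that differ only in an ending like _2 or _b are one class to them, and where a whole thing is asked for, a point or a joint stands for the part that bears it (a point fixed in the world has none). Each returns a list of dicts, best first, with "confidence" (0 to 1); they miss things now and then, are a little off and sometimes report something else, mostly with a low value. They report only what shows in the picture. A call takes as long as a camera call. They do not tell look-alikes from the thing itself.
- cams.spot_in(name, camera): "rect" ([left, top, right, bottom] in pixels, round what is visible of it).
The state is a dict: "time": time; "q": joint angles; "qd": joint speeds; "joint_efforts": joint torques, N m; "ee_pos": TCP position; "tcp_rot": TCP orientation; "wrist_force": force on the tool from outside, world axes, zero at the start; "torque": the same for the moment, N m; "opening": finger opening in m.
Only numpy, scipy, OpenCV 4.12 (cv2) and the standard library are available. Lean on these libraries where they do the work, as an engineer would, in place of code of your own. Each camera call takes 0.05 s, during which the arm holds its last target. There are 200 camera calls.

## Working session

There is one attempt and no reset: what is moved stays moved. The work goes in short steps, Python scripts to look and compute and a tool call to move; the robot and the scene stay as the last step left them, time stands still between calls to the robot, and variables do not carry over. Pictures are saved under pics/ and viewed, about 8 in all and at most 12, crops included, and the job is handed in when it is done.

Besides the shell and the picture viewer there is one more tool, called after "Emit:" in YAML: its name, and indented under it one key for each argument. apply_moves: Moves the arm, as the interface text tells. Its arguments: {"type":"object","properties":{"commands":{"type":"array"},"newtons":{"type":"number"}},"required":["commands"]}

```bash
mkdir -p pics; cat > h.py <<'E'
import numpy as np, cv2
from workcell import bot, cams
def world(c,u,v):
    d=float(c["depth"][int(v),int(u)]); K=c["camera_matrix"]
    p=np.array([(u-K[0,2])*d/K[0,0],(v-K[1,2])*d/K[1,1],d])
    return c["R"].T@(p-c["t"])
def cloud(c):
    K=c["camera_matrix"]; v,u=np.mgrid[:480,:640]; d=c["depth"]
    p=np.stack([(u-K[0,2])*d/K[0,0],(v-K[1,2])*d/K[1,1],d],-1)
    return (p-c["t"])@c["R"]
E
python3 - <<'E'
from h import *
o=bot.get_obs(); print({k:np.round(v,3) for k,v in o.items()})
for n in ("top","scene"):
    c=cams.camera(n); cv2.imwrite(f"pics/{n}0.png",c["frame"]); np.savez(f"{n}0.npz",**c)
    for k in ("mould","mould_handle","bar1_center","mould_hinge"):
        for r in cams.spot_in(k,n)[:4]:
            l=r["rect"]; m=((l[0]+l[2])/2,(l[1]+l[3])/2)
            print(n,k,np.round(l),round(r["confidence"],2),np.round(world(c,*m),3))
E
```

```text
{'time': np.float64(0.0), 'q': array([7.2365e+01, 5.0120e+00, 1.0033e+01, 9.5100e+01, 2.0000e-03,
       8.9999e+01]), 'qd': array([-0.033, -0.099, -0.062,  0.037, -0.026, -0.037]), 'joint_efforts': array([ 0.0000e+00, -5.2039e+01,  4.6481e+01,  1.6000e-02,  0.0000e+00,
       -0.0000e+00]), 'ee_pos': array([0.167, 0.524, 0.231]), 'tcp_rot': array([ -91.778,   89.922, -109.412]), 'wrist_force': array([-0.138,  0.19 , -0.455]), 'torque': array([ 0.013, -0.018, -0.008]), 'opening': np.float64(0.085)}
top mould [230. 253. 364. 376.] 0.6 [0.514 0.151 0.033]
top mould_handle [230. 251. 369. 375.] 0.84 [0.517 0.148 0.026]
top mould_handle [228. 235. 468. 402.] 0.21 [0.51  0.076 0.011]
top bar1_center [286. 326. 322. 354.] 0.71 [0.477 0.141 0.045]
top mould_hinge [229. 236. 467. 402.] 0.67 [0.509 0.077 0.011]
scene mould [206. 193. 328. 274.] 0.58 [0.503 0.138 0.042]
scene mould_handle [209. 195. 327. 276.] 0.57 [0.504 0.139 0.037]
scene bar1_center [247. 218. 277. 233.] 0.59 [0.481 0.148 0.044]
scene mould_hinge [141. 195. 336. 361.] 0.91 [0.52  0.043 0.011]
```

View pics/top0.png

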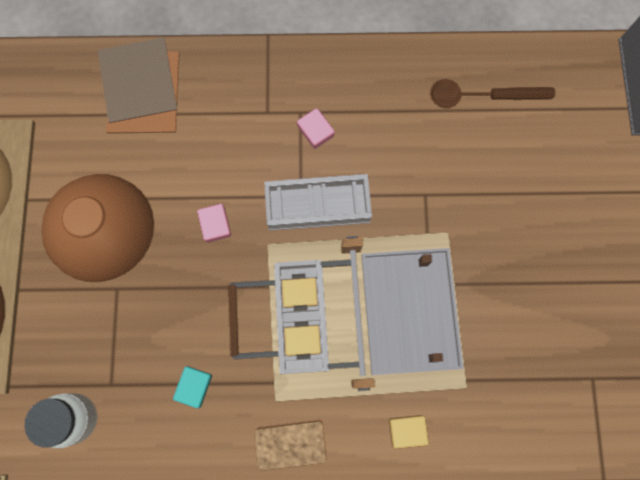

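View pics/scene0.png

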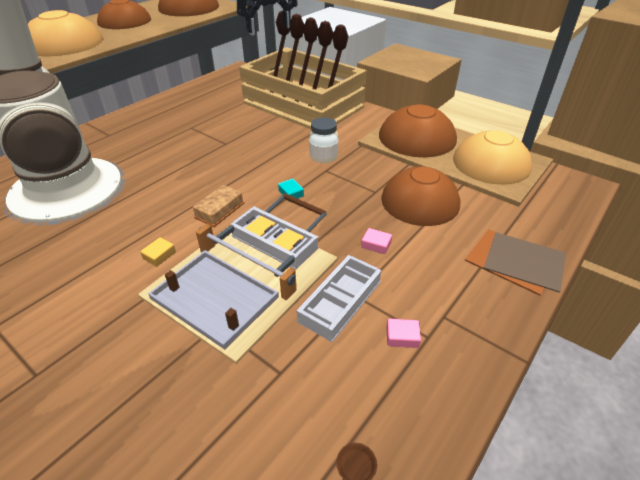

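The top view shows the real mould with two yellow bars at about (300,317). Its handle bar is at (234,285–355), the hinge axis runs (353,250)–(361,375), and the tray is on the right. The empty mould at (318,202) and the loose bar at (409,432) are decoys.

```bash
python3 - <<'E'
from h import *
T=dict(np.load("top0.npz")); S=dict(np.load("scene0.npz"))
P=cloud(T); 
def roi(a,b,c,d,z0,z1):
    p=P[b:d,a:c].reshape(-1,3); return p[(p[:,2]>z0)&(p[:,2]<z1)]
h=roi(226,278,242,362,.03,.07); print("handle",len(h),h.mean(0).round(4),h.min(0).round(4),h.max(0).round(4))
a=roi(348,255,366,370,.035,.075); print("axis",len(a),a.mean(0).round(4),a.min(0).round(4),a.max(0).round(4))
for n,p in(("h",h),("a",a)):
    k=np.polyfit(p[:,0],p[:,1],1); print(n,"slope",k.round(4),np.degrees(np.arctan(k[0])))
for n,(u,v) in dict(post1=(352,244),post2=(363,384),b1=(300,293),b2=(302,341),rb1=(425,260),rb2=(436,357),tray=(410,310),bench=(200,300)).items(): print(n,world(T,u,v).round(4))
print(P[300:304,225:245,2].round(3))
# scene handle
Ps=cloud(S); p=Ps[190:220,280:330].reshape(-1,3); p=p[(p[:,2]>.035)&(p[:,2]<.065)&(p[:,1]>.17)]; print(len(p),p.mean(0),p.min(0),p.max(0))
E
```

```text
handle 688 [0.5059 0.2384 0.0556] [0.4521 0.2274 0.0489] [0.5596 0.2465 0.0609]
axis 743 [0.5097 0.066  0.0538] [0.4362 0.0568 0.0442] [0.596  0.0804 0.0585]
h slope [0.0408 0.2177] 2.3376098056697026
a slope [0.0294 0.051 ] 1.68382614731707
post1 [0.6096 0.0712 0.0652]
post2 [0.4163 0.0611 0.0624]
b1 [0.5434 0.1461 0.0455]
b2 [0.4757 0.1437 0.0467]
rb1 [ 0.5877 -0.0337  0.0515]
rb2 [ 0.4511 -0.0416  0.0526]
tray [ 0.5209 -0.015   0.0094]
bench [5.409e-01 2.971e-01 5.000e-04]
[[-0.001  0.001 -0.003  0.002  0.054  0.059  0.056  0.058  0.057  0.056
   0.054  0.051  0.     0.001  0.     0.001  0.002 -0.002 -0.002  0.001]
 [ 0.002  0.001  0.001  0.001  0.055  0.058  0.058  0.06   0.056  0.058
   0.057  0.051  0.05   0.004  0.     0.     0.    -0.001 -0.001 -0.   ]
 [ 0.003 -0.     0.002  0.003  0.054  0.058  0.057  0.056  0.058  0.057
   0.054  0.058  0.053  0.001 -0.     0.001  0.003 -0.     0.004  0.   ]
 [ 0.001 -0.001  0.003  0.003  0.055  0.054  0.055  0.057  0.057  0.056
   0.054  0.055  0.052 -0.001 -0.002  0.001 -0.002 -0.001  0.002  0.003]]
317 [0.51138654 0.23684388 0.05299127] [0.45378854 0.17608695 0.04563173] [0.56147546 0.24772164 0.05845842]
```

```bash
cat >> h.py <<'E'
from scipy.spatial.transform import Rotation as Ro
def tool():
    o=bot.get_obs(); return Ro.from_euler("xyz",o["tcp_rot"],degrees=True).as_matrix(), np.array(o["ee_pos"])
yd=np.array([-.0436,.999,0]); H=np.array([.5136,.0637,.05])
E
python3 - <<'E'
from h import *
R,p=tool(); print(R.round(3))
ang=np.arctan2(R[:,2]@yd,R[:,1]@yd); print("roll rad to align y with yd",ang, "or", ang-np.sign(ang)*np.pi, bot.get_obs()["q"][5])
g=H+.175*yd
for n,z in(("above",.12),("grasp",.031)):
    t=g.copy(); t[2]=z; print(n,(R.T@(t-p)).round(4))
E
```

```text
[[-0.     0.303  0.953]
 [-0.     0.953 -0.303]
 [-1.    -0.     0.   ]]
roll rad to align y with yd -0.3514060152173325 or 2.7901866383724605 89.99949076769305
above [ 0.1113 -0.1694  0.4099]
grasp [ 0.2003 -0.1694  0.4099]
```

Emit:
apply_moves:
  commands:
    - [0,-0.017,0.041,-0.035,1]
    - [0,-0.034,0.082,-0.07,1]
    - [0,-0.05,0.123,-0.14,1]
    - [0,-0.067,0.164,-0.21,1]
    - [0,-0.084,0.205,-0.28,1]
    - [0,-0.101,0.246,-0.351,1]
    - [0,-0.118,0.287,-0.351,1]
    - [0,-0.135,0.328,-0.351,1]
    - [0,-0.152,0.369,-0.351,1]
    - [0,-0.169,0.41,-0.351,1]
    - [0.03,-0.169,0.41,-0.351,1]
    - [0.07,-0.169,0.41,-0.351,1]

```text
time: 1.7
ee_pos: [0.5082, 0.2381, 0.162]
tcp_rot: [23.0, 89.8, 25.3]
wrist_force: [-0.1, 1.2, 0.4]
opening: 0.0853
```

Emit:
apply_moves:
  commands:
    - [0,0,0,0,1]
    - [0,0,0,0,1]

```text
time: 1.9
ee_pos: [0.508, 0.2379, 0.1627]
tcp_rot: [22.3, 89.8, 24.6]
wrist_force: [-0.6, -0.6, 0.4]
opening: 0.0852
```

```bash
python3 - <<'E'
from h import *
R,p=tool(); print(p,R.round(3)); c=cams.camera("wrist"); cv2.imwrite("pics/w1.png",c["frame"])
P=cloud({**c,"R":np.eye(3),"t":np.zeros(3)}); M=c["mount"]; W=(P@M[:3,:3].T+M[:3,3])@R.T+p
np.save("W1.npy",W)
m=(c["depth"]>0)&(W[...,2]>.045)&(W[...,2]<.062)&(W[...,1]>.215)&(W[...,1]<.26)&(abs(W[...,0]-.507)<.06)
h=W[m]; print(len(h), h.mean(0) if len(h) else 0, h.min(0),h.max(0)); k=np.polyfit(h[:,0],h[:,1],1); print(k)
t=H+.175*yd; t[2]=.031; print((R.T@(t-p)).round(4), np.arctan2(R[:,2]@yd,R[:,1]@yd))
E
```

```text
[0.50803555 0.23794919 0.16273385] [[ 0.003 -0.04   0.999]
 [ 0.001  0.999  0.04 ]
 [-1.     0.001  0.003]]
3155 [0.50317034 0.23694827 0.05313604] [0.45290517 0.21501643 0.04511548] [0.56227176 0.24839649 0.05756868]
[0.02949998 0.22210476]
[ 0.1317  0.0005 -0.0024] -0.0031902800167071203
```

View pics/w1.png

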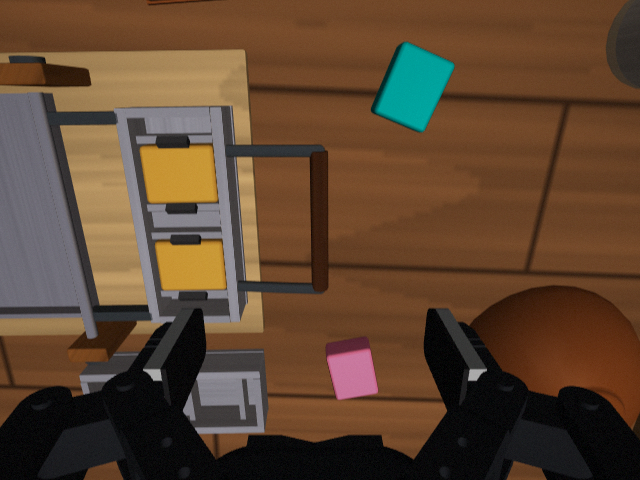

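The wrist view shows both bars in the mould (about (178,175) and (190,265)). The handle (320,220) is centred between the fingers, with no obstacles on the way down.

Emit:
apply_moves:
  commands:
    - [0.04,0,-0.002,0,0.3]
    - [0.08,0,-0.002,0,0.3]
    - [0.11,0,-0.002,0,0.3]
    - [0.125,0,-0.002,0,0.3]
    - [0.132,0,-0.002,0,0.3]
    - [0.132,0,-0.002,0,0.3]
    - [0.132,0,-0.002,0,-1]
    - [0.132,0,-0.002,0,-1]
    - [0.132,0,-0.002,0,-1]
    - [0.132,0,-0.002,0,-1]
    - [0.132,0,-0.002,0,-1]
    - [0.132,0,-0.002,0,-1]
  newtons: 40

```text
time: 3.15
ee_pos: [0.5079, 0.2411, 0.0336]
tcp_rot: [44.2, 89.4, 46.6]
wrist_force: [-0.3, 11.4, 2.3]
opening: 0.01
```

```bash
python3 - <<'E'
from h import *
R,p=tool(); o=bot.get_obs(); print(p,R.round(3),o["opening"],o["wrist_force"])
q0=0; g=p
for q in (.2,.4,.6,.8,1.0,1.2,1.4,1.57,1.8,2.0,2.2,2.4,2.6,2.7,2.8,2.88,2.9):
    t=p+.175*((np.cos(q)-1)*yd+np.array([0,0,np.sin(q)])); print(q,(R.T@(t-p)).round(3))
E
```

```text
[0.50791619 0.24109147 0.0336241 ] [[ 0.007 -0.042  0.999]
 [ 0.007  0.999  0.042]
 [-1.     0.007  0.007]] 0.010034562764350411 [-0.26345907 11.44381568  2.27519695]
0.2 [-0.035 -0.003  0.   ]
0.4 [-0.068 -0.013  0.001]
0.6 [-0.099 -0.03   0.001]
0.8 [-0.126 -0.052  0.001]
1.0 [-0.148 -0.079  0.001]
1.2 [-0.164 -0.11   0.001]
1.4 [-0.173 -0.144  0.001]
1.57 [-0.176 -0.174  0.002]
1.8 [-0.172 -0.214  0.002]
2.0 [-0.161 -0.247  0.001]
2.2 [-0.143 -0.277  0.001]
2.4 [-0.12  -0.303  0.001]
2.6 [-0.093 -0.324  0.001]
2.7 [-0.077 -0.333  0.001]
2.8 [-0.061 -0.339  0.001]
2.88 [-0.048 -0.344  0.001]
2.9 [-0.044 -0.345  0.001]
```

Emit:
apply_moves:
  commands:
    - [-0.017,-0.001,0,0,-1]
    - [-0.035,-0.003,0,0,-1]
    - [-0.052,-0.008,0,0,-1]
    - [-0.068,-0.013,0,0,-1]
    - [-0.084,-0.022,0,0,-1]
    - [-0.099,-0.03,0,0,-1]
    - [-0.113,-0.041,0,0,-1]
    - [-0.126,-0.052,0,0,-1]
    - [-0.138,-0.066,0,0,-1]
    - [-0.148,-0.079,0,0,-1]
    - [-0.157,-0.095,0.001,0,-1]
    - [-0.164,-0.11,0.001,0,-1]

```text
time: 4.35
ee_pos: [0.5137, 0.1313, 0.2005]
tcp_rot: [41.0, 89.0, 43.6]
wrist_force: [2.9, 7.4, 9.6]
opening: 0.0104
```

```bash
python3 - <<'E'
from h import *
R,p=tool(); o=bot.get_obs(); print(p,R.round(3),o["opening"],o["wrist_force"])
c0=np.array([.5079,.2411,.0336])-.175*yd; d=p-c0; q0=np.arctan2(d[2],d@yd); print("q",q0,"r",np.hypot(d[2],d@yd))
for q in np.r_[1.3:2.9:.1]:
    t=c0+.175*(np.cos(q)*yd+np.array([0,0,np.sin(q)])); print(round(q,2),(R.T@(t-p)).round(3))
c=cams.camera("scene"); cv2.imwrite("pics/s2.png",c["frame"][100:400,80:480])
E
```

```text
[0.51369867 0.13131385 0.2004889 ] [[ 0.013 -0.044  0.999]
 [ 0.012  0.999  0.044]
 [-1.     0.012  0.013]] 0.010443068699255698 [2.86803349 7.43165182 9.64835622]
q 1.1991119637262249 r 0.17911974870255232
1.3 [-0.002 -0.018 -0.001]
1.4 [-0.006 -0.035 -0.001]
1.5 [-0.008 -0.053 -0.001]
1.6 [-0.009 -0.07  -0.001]
1.7 [-0.008 -0.088 -0.001]
1.8 [-0.005 -0.105 -0.001]
1.9 [-0.    -0.122 -0.001]
2.0 [ 0.006 -0.138 -0.001]
2.1 [ 0.014 -0.154 -0.001]
2.2 [ 0.023 -0.168 -0.001]
2.3 [ 0.034 -0.182 -0.002]
2.4 [ 0.046 -0.195 -0.002]
2.5 [ 0.06  -0.206 -0.002]
2.6 [ 0.074 -0.216 -0.002]
2.7 [ 0.089 -0.224 -0.002]
2.8 [ 0.106 -0.231 -0.002]
```

View pics/s2.png

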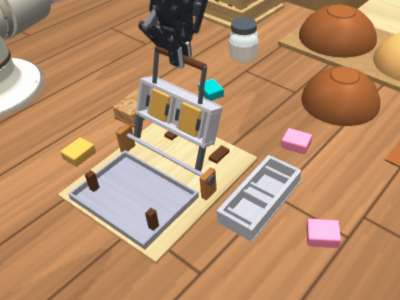

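The mould is near upright at about (178,108) in the crop. The handle is in the gripper and both bars are still in. I'll continue the swing.

Emit:
apply_moves:
  commands:
    - [-0.002,-0.018,-0.001,0,-1]
    - [-0.006,-0.035,-0.001,0,-1]
    - [-0.008,-0.053,-0.001,0,-1]
    - [-0.009,-0.07,-0.001,0,-1]
    - [-0.008,-0.088,-0.001,0,-1]
    - [-0.005,-0.105,-0.001,0,-1]
    - [0,-0.122,-0.001,0,-1]
    - [0.006,-0.138,-0.001,0,-1]
    - [0.014,-0.154,-0.001,0,-1]
    - [0.023,-0.168,-0.001,0,-1]
    - [0.034,-0.182,-0.001,0,-1]
    - [0.046,-0.195,-0.001,0,-1]

```text
time: 5.6
ee_pos: [0.5225, -0.0656, 0.1531]
tcp_rot: [34.0, 88.9, 36.4]
wrist_force: [7.8, 6.6, -5.2]
opening: 0.0099
```

```bash
python3 - <<'E'
from h import *
R,p=tool(); o=bot.get_obs(); print(p,R.round(3),o["opening"],o["wrist_force"])
c0=np.array([.5079,.2411,.0336])-.175*yd; d=p-c0; q0=np.arctan2(d[2],d@yd); print("q",q0,"r",np.hypot(d[2],d@yd))
for q in (2.5,2.6,2.7,2.8,2.85,2.9,3.14):
    t=c0+.175*(np.cos(q)*yd+np.array([0,0,np.sin(q)])); print(round(q,2),(R.T@(t-p)).round(3))
E
```

```text
[ 0.52254284 -0.06555064  0.15305546] [[ 0.016 -0.043  0.999]
 [ 0.011  0.999  0.043]
 [-1.     0.011  0.016]] 0.009860567323966079 [ 7.79319648  6.55857983 -5.18531792]
q 2.406039302817944 r 0.17802666567173273
2.5 [ 0.015 -0.008 -0.001]
2.6 [ 0.029 -0.018 -0.002]
2.7 [ 0.044 -0.027 -0.002]
2.8 [ 0.06  -0.034 -0.002]
2.85 [ 0.069 -0.036 -0.002]
2.9 [ 0.077 -0.039 -0.002]
3.14 [ 0.119 -0.044 -0.003]
```

Emit:
apply_moves:
  commands:
    - [0.015,-0.008,-0.001,0,-1]
    - [0.029,-0.018,-0.002,0,-1]
    - [0.044,-0.027,-0.002,0,-1]
    - [0.06,-0.034,-0.002,0,-1]
    - [0.073,-0.038,-0.002,0,-1]
    - [0.073,-0.038,-0.002,0,-1]
    - [0.073,-0.038,-0.002,0,-1]
    - [0.073,-0.038,-0.002,0,0.4]
    - [0.073,-0.038,-0.002,0,0.4]
    - [0.073,-0.038,-0.002,0,0.4]
    - [0.073,-0.038,-0.002,0,0.4]
    - [0.073,-0.038,-0.002,0,0.4]

```text
time: 6.8
ee_pos: [0.5232, -0.1028, 0.0796]
tcp_rot: [34.3, 88.9, 36.8]
wrist_force: [-0.3, -0.8, 0.0]
opening: 0.0596
```

```bash
python3 - <<'E'
from h import *
R,p=tool(); o=bot.get_obs(); print(p,R.round(3),o["opening"],o["wrist_force"])
c0=np.array([.5079,.2411,.0336])-.175*yd; t=c0-.175*yd; print((R.T@(t-p)).round(3))
c=cams.camera("scene"); cv2.imwrite("pics/s3.png",cv2.resize(c["frame"][160:380,100:400],None,fx=2,fy=2))
E
```

```text
[ 0.52317825 -0.10278743  0.07958817] [[ 0.015 -0.043  0.999]
 [ 0.011  0.999  0.043]
 [-1.     0.011  0.016]] 0.059552733175851295 [-0.29656027 -0.78761593  0.0288869 ]
[ 0.046 -0.006 -0.001]
```

View pics/s3.png

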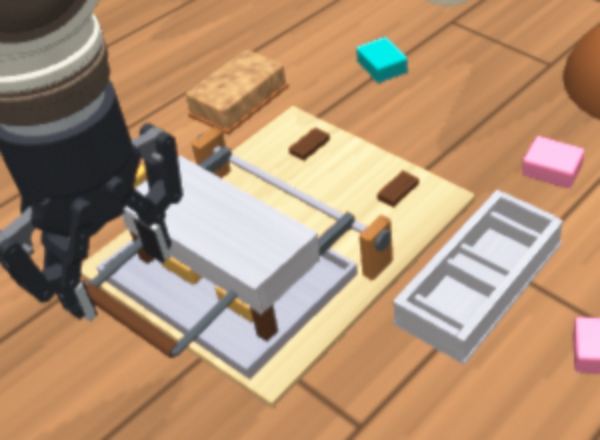

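The mould is face down, and yellow shows beneath it at about (180,268) and (235,300). I'll back the arm off, then check the heights.

Emit:
apply_moves:
  commands:
    - [-0.02,0,0,0,0.4]
    - [-0.05,0,0,0,0.4]
    - [-0.09,0,0,0,0.4]
    - [-0.13,0,0,0,0.4]
    - [-0.13,-0.05,0,0,0.4]
    - [-0.13,-0.1,-0.04,0,0.4]
    - [-0.13,-0.14,-0.08,0,0.4]
    - [-0.13,-0.18,-0.12,0,0.4]
    - [-0.13,-0.2,-0.15,0,0.4]
    - [-0.13,-0.2,-0.15,0,0.4]

```text
time: 7.85
ee_pos: [0.3771, -0.3128, 0.2052]
tcp_rot: [33.4, 88.9, 35.6]
wrist_force: [1.1, 0.3, -0.2]
opening: 0.0598
```

```bash
python3 - <<'E'
from h import *
R,p=tool(); o=bot.get_obs(); print(p,o["wrist_force"],o["time"])
c=cams.camera("scene"); P=cloud(c); hsv=cv2.cvtColor(c["frame"],cv2.COLOR_BGR2HSV)
print([(np.round(r["rect"]),r["confidence"]) for r in cams.spot_in("bar1_center","scene")])
m=((hsv[...,0]>18)&(hsv[...,0]<30)&(hsv[...,1]>170)).astype(np.uint8); m[:190]=0; m[380:]=0; m[:,:120]=0;m[:,350:]=0
n,l,s,ce=cv2.connectedComponentsWithStats(m)
for i in range(1,n):
    if s[i,4]>15:
        q=P[l==i]; q=q[abs(q[:,2])<.3]; d=q-H; xd=np.array([.999,.0436,0])
        print(ce[i].round(),s[i,4],"mean",q.mean(0).round(3),"z",np.percentile(q[:,2],[5,95]).round(3),"hx",np.percentile(d@xd,[5,95]).round(3),"hy",np.percentile(d@yd,[5,95]).round(3))
cv2.imwrite("pics/s4.png",cv2.resize(c["frame"][190:370,130:350],None,fx=3,fy=3))
t=cams.camera("top"); W=cloud(t); 
e=lambda v:H+v*yd
xd=np.array([.999,.0436,0]); D=W-H; mm=(abs(D@xd)<.04)&(abs(D@yd+.175)<.012)&(W[...,2]>.02); print("handle",W[mm].mean(0),W[mm][:,2].max())
mm=(abs(D@xd)<.06)&(abs(D@yd+.08)<.025); print("mould back z",np.percentile(W[mm][:,2],[5,50,95]))
E
```

```text
[ 0.3770521  -0.31280234  0.20522459] [ 1.05859471  0.30174931 -0.20644767] 7.85
[(array([178., 289., 201., 299.]), 0.52)]
handle [ 0.52045277 -0.10892462  0.05565757] 0.060694111728412374
mould back z [0.07980909 0.08213766 0.08461871]
```

View pics/s4.png

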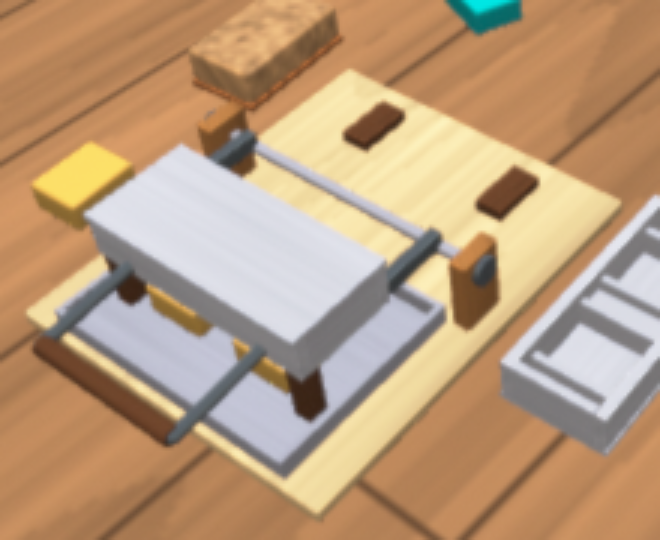

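Two yellow bodies lie under the mould on the tray, at crop (180,307) and (262,365), which is full-frame (190,292) and (217,312). I'll check their heights.

```bash
python3 - <<'E'
from h import *
c=cams.camera("scene"); P=cloud(c); xd=np.array([.999,.0436,0])
hsv=cv2.cvtColor(c["frame"],cv2.COLOR_BGR2HSV)
for a in ((178,286,203,302),(206,302,228,320)):
    s=np.s_[a[1]:a[3],a[0]:a[2]]; h=hsv[s]; m=(h[...,0]>14)&(h[...,0]<32)&(h[...,1]>130); q=P[s][m]; d=q-H
    print(m.sum(),"z",np.percentile(q[:,2],[5,50,95]).round(3),"hx",np.percentile(d@xd,[5,50,95]).round(3),"hy",np.percentile(d@yd,[5,50,95]).round(3))
E
```

```text
108 z [0.018 0.027 0.034] hx [-0.046 -0.025 -0.011] hy [-0.105 -0.105 -0.101]
73 z [0.018 0.027 0.034] hx [0.023 0.046 0.057] hy [-0.105 -0.104 -0.102]
```

Both bars' outer faces run from z of about 0.012 up to 0.034 m, at hy = −105 mm. That is flat on the tray floor, clear of the mould.

```bash
python3 -c "
from workcell import bot
print(bot.job_done())"
```

```text
the job is handed in; nothing more can be done
None
```

The job is done and handed in: both wax bars dropped into the tray on the first knock, and the mould is lying face down, released. I swung it over by the handle, held it to about 2.88 rad (handle roughly 45 mm above its rest), then let it drop onto the rapping blocks. The gripper never went near the bars or the look-alikes, and the arm was backed clear by about 7.9 s.

**Last checks:**
- **Bars:** the visible faces of both span about 18–34 mm above the bench, 105 mm from the hinge axis on the tray side. That fits bars lying flat on the tray floor.
- **Mould:** the handle's top surface is at 56 mm and the mould's back is level at 82 mm, so it is flat on the blocks.
- **Robot:** it was touching nothing, with wrist force around 1 N.

One check gave nothing: my first colour search for the bars in the final picture returned no patches. I measured them with looser limits at the positions seen in the picture, and the network's one bar detection there agreed for the first bar.

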